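Weigh the honey from the back of the crate

TASK

I need the small honey jar weighed, but it is wedged in at the back of the wooden crate behind three tall containers: first lift those three (preserve jar, crock, bottle) over to the empty white baking tray so that all three stand on it, then stand the honey jar in the middle of the kitchen scale's steel plate, and then put each of the three back in the crate on the very spot where it stood. Keep all of them upright and set them down gently without dropping them, and do not push the bowl, the eggs or the mug at the back of the table.

Things in the scene. Friction and masses are not known exactly. Their poses are not given: they have to be found in the camera images.
- honey_center (a point): Squat honey jar to be weighed: amber body 60 mm across, brass-coloured lid 56 mm across (top 17 mm), 68 mm tall in all. The point is its centre, 34 mm above its foot; z is up along its axis. It starts at the back of the crate (the crate's +x side), hemmed in by the three tall containers (gaps of about 13 mm) until they are cleared; then it can be gripped across its body along the crate's y.
- preserve_center (a point): Preserve jar: straight round jar, dark red with a paper band, flat aluminium lid; 64 mm across from foot to top, 132 mm tall. The point is its centre, 66 mm above its foot; z is up. All three tall containers stand about 10 mm apart, so take it from above by the top 30 mm, above the low honey jar, with the fingers closing along the crate's x.
- crock_center (a point): Terracotta crock: round belly 68 mm across at the widest, neck 52 mm, flat cream lid 58 mm across and 18 mm high at the top; 140 mm tall. The point is its centre, 70 mm above its foot; z is up. Taken in the same way, by its lid.
- bottle_center (a point): Syrup bottle: dark green round body 62 mm across up to 80 mm, shoulder, neck 28 mm, black cap 32 mm across and 28 mm high at the top; 148 mm tall. The point is its centre, 74 mm above its foot; z is up. Taken in the same way, by its cap.
- crate: Low wooden crate, fixed: 180 (x) by 240 (y) mm, floor top 8 mm above the table, rim 6 mm thick and 32 mm above the table. Origin: centre of its underside. Its +x side is the back, where the honey jar stands (about x = 40 mm, y = 0); the three tall ones stand at about (-38, 0), (0, 66) and (0, -66) mm in its frame; which of them stands at which of these places varies. It may lie in the middle or on either side of the table.
- tray_floor (a point): Empty white enamelled baking tray, fixed, the side area: 300 (x) by 180 (y) mm outside, rim 4 mm thick and 12 mm above its floor. The point is the centre of its floor's top, 4 mm above the table; x is along its long side. There is room for the three in a row along x, 90 mm apart.
- scale_plate (a point): Kitchen scale, fixed and rigid: white case 200 by 160 mm with a steel plate 140 (x) by 150 (y) mm. The point is the centre of the plate's top, 34 mm above the table; z is up.
- bowl: Bystander: white bowl with pastry balls, 136 mm across, 60 mm tall. Origin: centre of its underside.
- eggs: Bystander: grey carton of six eggs, 100 by 150 mm, 66 mm tall. Origin: centre of its underside.
- mug: Bystander: blue mug with a handle, 80 mm across, 85 mm tall. Origin: centre of its underside.

How it is judged:
On the way, in this order (a step that is already met when the one before it is completed fails the run):
1. the preserve jar, the crock and the bottle all stand upright on the white tray, let go (x of preserve_center in the frame of tray_floor between -0.145 and 0.145 m and y of preserve_center in the frame of tray_floor between -0.085 and 0.085 m and z of preserve_center in the frame of tray_floor below 0.072 m and angle between each of preserve_center, crock_center, bottle_center's own z axis and vertical below 0.15 rad and contact force between each of preserve, crock, bottle and the fingers below 0.1 N and x of crock_center in the frame of tray_floor between -0.145 and 0.145 m and y of crock_center in the frame of tray_floor between -0.085 and 0.085 m and z of crock_center in the frame of tray_floor below 0.076 m and x of bottle_center in the frame of tray_floor between -0.145 and 0.145 m and y of bottle_center in the frame of tray_floor between -0.085 and 0.085 m and z of bottle_center in the frame of tray_floor below 0.08 m), for 0.2 s.
2. the honey jar stands upright on the middle of the scale's plate, let go (horizontal distance between honey_center and scale_plate below 0.015 m and z of honey_center in the frame of scale_plate between 0.028 and 0.04 m and angle between honey_center's own z axis and vertical below 0.15 rad and contact force between honey and the fingers below 0.1 N), for 0.2 s.
At the end, for the whole second after the job is handed in: The honey jar stands upright on the scale's plate within 15 mm of its centre; the preserve jar, crock and bottle each stand upright in the crate within 15 mm of where they stood at the start; all are released and at rest (all of step 2 and distance of each of preserve_center, crock_center, bottle_center from where it was at the start of the episode below 0.015 m and angle between each of preserve_center, crock_center, bottle_center's own z axis and vertical below 0.15 rad and contact force between each of preserve, crock, bottle and the fingers below 0.1 N and linear speed of each of honey, preserve, crock, bottle below 0.02 m/s); the robot touches nothing.
It fails at once if the honey jar, preserve jar, crock or bottle is tipped over (angle between any of honey_center, preserve_center, crock_center, bottle_center's own z axis and vertical above 0.6 rad).
It fails at once if one of these four is dropped (in the air and not held, more than 25 mm above where it stands) ((height (world z) of honey_center above 0.093 m and contact force between honey and the fingers below 0.05 N) or (height (world z) of preserve_center above 0.099 m and contact force between preserve and the fingers below 0.05 N) or (height (world z) of crock_center above 0.103 m and contact force between crock and the fingers below 0.05 N) or (height (world z) of bottle_center above 0.107 m and contact force between bottle and the fingers below 0.05 N)).
It fails at once if the bowl, eggs or mug is pushed more than 20 mm (distance of any of bowl, eggs, mug from where it was at the start of the episode above 0.02 m).
It also fails if it takes over 149 s, if anything falls off the work surface, if the arm or the gripper's body presses on something with over 40 N, if the wrist force passes 120 N, or if a joint passes its speed limit or range.

ROBOT

A 6-joint arm with a two-finger parallel gripper is mounted at the origin on the work surface. World frame = base frame: x ahead of the robot, y to its left, z up, the work surface at z = 0. Lengths are in m, angles in rad, forces in N, time in s.
With the tool pointing down it reaches from about 0.35 to 0.775 m from the base axis. Payload 7.3 kg.
Tool frame: the origin (TCP) lies between the finger pads; the fingertips stand 17 mm ahead of it and the grasp point (between the pads) lies 2 mm behind it; z points along the fingers, y is the line along which they close (so a half turn about z gives the same grasp; the last joint's range is limited). The gripper opens to 92 mm and grips with 3 to 60 N. Pads are 19 mm wide; open, the fingers measure 130 mm over their backs; the gripper's body (75 mm by 190 mm) begins 47 mm behind the grasp point.
Start: joints at [-1.294, 0.342, 1.524, -0, 1.275, -0.146], TCP at [0.215, -0.479, 0.244] pointing down, gripper open.
Joint ranges: [-2.53, 2.53], [-0.77, 2.02], [0.04, 2.7], [-1, 4.14], [0.28, 2.66], [-3.11, 3.11]. Speed limits (rad/s): [2.57, 2.57, 3.14, 3.14, 3.14, 3.14].

INTERFACE

Orientations are given as [roll, pitch, yaw] about the fixed x, y, z axes, in that order (R = Rz(yaw) Ry(pitch) Rx(roll)).
In Python, from cell import robot, optics gives the robot as it stands.
- The arm moves only by the tool play_rows, never from a script. Its argument "rows" is a list of rows, each a list of 7 numbers: the shift along the tool's x, y, z in cm, then the turn, a rotation vector about the tool's x, y, z in rad, then the opening, from 0 (shut) to 1 (fully open). In form: [[tx, ty, tz, wx, wy, wz, grip], ...]. A call has 1 to 20 rows; each row is the pose to reach, as a shift and turn from the pose commanded when the call began, along the tool's axes at that moment; what a row does not reach only later rows make up. A row lasts 1/10 s, in which the tool goes at most 50 mm and 8.59 degrees, less where a joint would pass 70% of its speed; a pose out of reach is approached as far as the arm can. A call with a gripper value outside its range is refused whole. The fingers move at their own pace and stop on an object; "squeeze" is the grip in N (left out, the last holds). Time passes only in rows, so rows that repeat a pose let the fingers close. It gives the time, the measured TCP pose, the force, the opening and the grip force at its end, in the units of the state.
- robot.observe(): the state, without advancing time (a new reading comes with each control period).
- optics.read_camera(name): name is "scene" or "top" or "wrist"; returns (picture, depth): 384x512x3 uint8, red, green, blue; 384x512 float32, m along the optical axis (not along the pixel's ray), 0 where there is no reading.
- optics.camera_model(name): a dict with "fx", "fy", "cx", "cy" (pixels), "dist" ([k1, k2, p1, p2, k3] as OpenCV has them; the pictures are not rectified), "origin" and "rotation" of the camera in the world; the wrist camera has in their place "tool_from_camera" (4x4, takes a point from camera to tool coordinates, whose origin is the TCP and whose axes are the flange's). Camera axes: x right, y up, looking along -z (the intrinsics and any distortion apply to the point x, -y, -z); pixel columns grow to the right and rows downward; lengths in m; the calibration is good to about 2 mm. A picture is of the moment at which its call begins: read the wrist's pose just before it. camera_model takes no time and is no camera call.
- robot.hand_in(): hands the job in; it is judged then, once.
The state is a dict: "time": time; "qpos": joint angles; "qvel": joint speeds; "joint_efforts": joint torques, N m; "tool_pos": TCP position; "tool_rot": TCP orientation; "contact_force": force on the tool from outside, world axes, zero at the start; "torque": the same for the moment, N m; "opening": finger opening in m; "grip_force": force on a finger pad.
Only numpy, scipy, OpenCV 4.12 (cv2) and the standard library are available. Lean on these libraries where they do the work, as an engineer would, in place of code of your own. Each camera call takes 0.05 s, during which the arm holds its last target. There are 200 camera calls.

## Working session

There is one attempt and no reset: what is moved stays moved. The work goes in short steps, Python scripts to look and compute and a tool call to move; the robot and the scene stay as the last step left them, time stands still between calls to the robot, and variables do not carry over. Pictures are saved under pics/ and viewed, at most 14 in all, crops included, and the job is handed in when it is done.

Besides the shell and the picture viewer there is one more tool, called after ">>>" by a JSON object that holds its "op" and its "data". play_rows: Moves the arm, as the interface text tells. Its arguments: {"type":"object","properties":{"rows":{"type":"array"},"squeeze":{"type":"number"}},"required":["rows"]}

```bash
mkdir -p pics; ls; python3 - <<'E'
from cell import robot, optics
import cv2, numpy as np
s=robot.observe(); print({k:np.round(v,3).tolist() for k,v in s.items()})
ims=[]
for n in ("top","scene"):
    p,d=optics.read_camera(n); m=optics.camera_model(n)
    print(n,{k:np.round(v,4).tolist() for k,v in m.items()})
    np.savez(f"{n}0.npz",p=p,d=d)
    cv2.imwrite(f"pics/{n}0.png",p[:,:,::-1])
E
```

```text
pics
{'time': 0.0, 'qpos': [-1.294, 0.343, 1.525, -0.0, 1.275, -0.146], 'qvel': [0.0, -0.001, -0.001, -0.001, 0.001, -0.001], 'joint_efforts': [-0.001, -43.125, -24.422, 0.072, 0.056, -0.0], 'tool_pos': [0.215, -0.478, 0.243], 'tool_rot': [-3.14, -0.0, 0.423], 'contact_force': [-0.046, -0.096, 0.163], 'torque': [-0.02, -0.003, 0.01], 'grip_force': 0.0, 'opening': 0.092}
top {'fx': 468.6428, 'fy': 468.6428, 'cx': 256.9952, 'cy': 193.2375, 'dist': [-0.0018, 0.0, 0.0, 0.0, 0.0], 'origin': [0.457, -0.009, 1.2438], 'rotation': [0.1328, 0.0105, -1.5605]}
scene {'fx': 466.1466, 'fy': 466.1466, 'cx': 254.9282, 'cy': 186.1401, 'dist': [-0.0922, 0.0, 0.0, 0.0, 0.0], 'origin': [1.4977, -0.6845, 1.0838], 'rotation': [0.8354, 0.0154, 0.9019]}
```

View pics/top0.png

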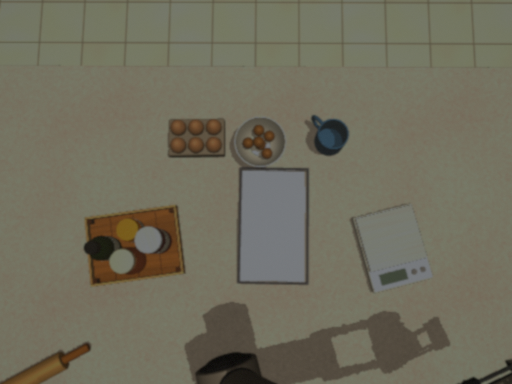

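View pics/scene0.png

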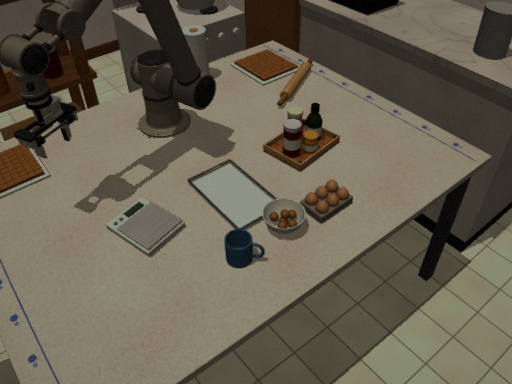

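The top view shows the crate at the left (+y) around pixel (135,245). The bottle is at its left (100,247), the crock lid in front (122,261), the preserve jar at right (149,240) and the honey jar at the back (127,230). The tray is centred at (273,226), and the scale plate is around (392,240). Next I measure these.

```bash
cat > h.py <<'E'
import numpy as np, cv2
from scipy.spatial.transform import Rotation as Ro
from cell import robot, optics
def pose(name, s=None):
    m=optics.camera_model(name)
    if name=="wrist":
        T=np.array(m["tool_from_camera"]); R=Ro.from_euler("xyz",s["tool_rot"]).as_matrix()
        return m, R@T[:3,3]+s["tool_pos"], R@T[:3,:3]
    return m, np.array(m["origin"]), Ro.from_euler("xyz",m["rotation"]).as_matrix()
def rays(m,R,uv):
    K=np.array([[m["fx"],0,m["cx"]],[0,m["fy"],m["cy"]],[0,0,1]])
    n=cv2.undistortPoints(np.asarray(uv,float).reshape(-1,1,2),K,np.array(m["dist"])).reshape(-1,2)
    return np.c_[n[:,0],-n[:,1],-np.ones(len(n))]@R.T
def onplane(name,uv,z,s=None):
    m,o,R=pose(name,s); d=rays(m,R,uv); return o+d*((z-o[2])/d[:,2])[:,None]
def cloud(name,d,s=None):
    m,o,R=pose(name,s); h,w=d.shape; u,v=np.meshgrid(np.arange(w),np.arange(h))
    P=o+rays(m,R,np.c_[u.ravel(),v.ravel()])*d.reshape(-1,1); P[d.ravel()<=0]=np.nan
    return P.reshape(h,w,3)
def circ(xy):
    (c,r)=cv2.minEnclosingCircle(xy.astype(np.float32)); return np.round([*c,r],4), np.round(xy.mean(0),4)
E
python3 - <<'E'
from h import *
f=np.load("top0.npz"); p,d=f["p"],f["d"]; P=cloud("top",d)
hsv=cv2.cvtColor(p,cv2.COLOR_RGB2HSV)
print("table z",np.nanmedian(P[300:330,100:150,2]),"valid",(d>0).mean())
def rect(name,mask,z):
    n,l,st,_=cv2.connectedComponentsWithStats(mask.astype(np.uint8)); i=1+np.argmax(st[1:,4])
    uv=np.argwhere(l==i)[:,::-1]; W=onplane("top",uv,z)[:,:2]
    c,sz,a=cv2.minAreaRect((W*1000).astype(np.float32)); print(name,np.round(c,1),np.round(sz,1),round(a,2))
Z=P[:,:,2]; X=P[:,:,0];Y=P[:,:,1]
m=(Z>0.02)&(X<0.62)&(Y>0.1)&(Z<.2); rect("crate",m&(Y>0.1),0.032)
m=np.zeros(d.shape,bool); m[150:300,225:325]=1; rect("tray",m&(p.astype(int).min(2)<0)|(m&(Z>0.009)&(Z<.03)),0.016)
m=np.zeros(d.shape,bool); m[190:300,340:445]=1; rect("scale",m&(Z>0.015),0.034)
print("scale z",np.nanmedian(Z[235:245,385:400]),"tray z",np.nanmedian(Z[215:235,265:280]))
for n,(u,v),z in (("preserve",(149,240),.14),("crock",(122,261),.148),("bottle",(100,247),.156),("honey",(127,230),.076)):
    box=np.zeros(d.shape,bool); box[v-22:v+22,u-22:u+22]=1
    mm=box&(abs(Z-z)<.012)
    k,l,st,cc=cv2.connectedComponentsWithStats(mm.astype(np.uint8)); i=1+np.argmax(st[1:,4])
    uv=np.argwhere(l==i)[:,::-1]; print(n,len(uv),np.nanmedian(Z[l==i]),*circ(onplane("top",uv,z)[:,:2]),"cloud",np.round(np.nanmedian(P[l==i],0),4))
big=cv2.resize(p[195:295,75:195],None,fx=6,fy=6,interpolation=cv2.INTER_CUBIC)
cv2.imwrite("pics/crate.png",big[:,:,::-1])
for nm,z in(("Zbox",0),): np.save("Z.npy",Z)
E
```

```text
table z -0.0010604812879266845 valid 0.9960123697916666
crate [480.6 325.6] [179.6 249.6] 8.65
tray [537.9 -35.9] [183.6 306. ] 89.38
scale [ 481.7 -339.8] [197.5 159.7] 14.95
scale z 0.03323784751250558 tray z 0.0034093413792621874
preserve 590 0.13915214630915107 [0.4918 0.2579 0.0329] [0.492  0.2581] cloud [0.4914 0.2584 0.1392]
crock 500 0.14710128586922577 [0.4417 0.3148 0.0296] [0.4415 0.3152] cloud [0.4417 0.3152 0.1471]
bottle 181 0.14735229685879325 [0.4472 0.3256 0.0238] [0.4449 0.3267] cloud [0.444  0.3283 0.1474]
honey 391 0.07496876843722333 [0.5188 0.3265 0.0287] [0.519  0.3272] cloud [0.5198 0.3274 0.075 ]
```

View pics/crate.png

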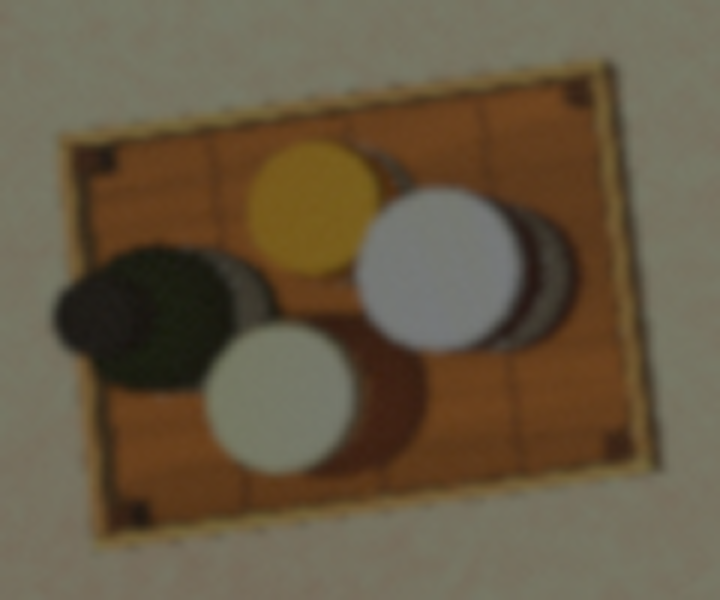

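The crate yaw is about 8.6° and the four lids match the nominal layout and heights. The crate extents include the overhanging bottle, so I refine the bottle cap and the plate and work out the first move.

```bash
cat >> h.py <<'E'
def rel(*targets):
    """world (x,y,z,yaw) -> tool shift cm + turn, from the present pose"""
    s=robot.observe(); R=Ro.from_euler("xyz",s["tool_rot"])
    print("t",round(s["time"],2),"pos",np.round(s["tool_pos"],4),"rot",np.round(s["tool_rot"],3),"open",round(s["opening"],4),"grip",round(s["grip_force"],2),"F",np.round(s["contact_force"],1),"q",np.round(s["qpos"],2))
    for t in targets:
        w=(R.inv()*Ro.from_euler("xyz",[np.pi,0,t[3]])).as_rotvec()
        print(t,"->",np.round(R.inv().apply(np.array(t[:3])-s["tool_pos"])*100,2),np.round(w,3))
E
python3 - <<'E'
from h import *
f=np.load("top0.npz"); p,d=f["p"],f["d"]; P=cloud("top",d); Z=P[:,:,2]
b=np.zeros(d.shape,bool); b[225:270,78:125]=1; b&=(Z>.152)&(Z<.17)
uv=np.argwhere(b)[:,::-1]; print("bottle",len(uv),*circ(onplane("top",uv,.156)[:,:2]))
# plate: greyer than case
hsv=cv2.cvtColor(p,cv2.COLOR_RGB2HSV); g=p[190:300,345:440].astype(int)
for v in range(205,290,6): print(v, p[v,350:436:4].astype(int).sum(1)//3)
cv2.imwrite("pics/scale.png",cv2.resize(p[195:300,340:445],None,fx=5.5,fy=5.5,interpolation=cv2.INTER_CUBIC)[:,:,::-1])
rel((.40,-.2,.40,1.0),(.45,.1,.40,1.72),(.48,.32,.40,1.72))
print(np.round(optics.camera_model("wrist")["tool_from_camera"],3))
E
```

```text
bottle 143 [0.4636 0.3706 0.0349] [0.472  0.3877]
205 [111 110 112 112 111 113 112 111 112 111 110 103  98  94 102 112 109 111
 110 110 109 112]
211 [114 113 112 113 111 108 104  93 106 110 113 115 115 115 115 116 101 112
 112 112 111 113]
217 [102  92 103 104 114 115 115 115 116 116 116 116 116 117 116 116 114 110
 112 111 112 111]
223 [ 99  86 112 117 118 116 116 114 114 115 115 115 117 117 116 117 117 109
 111 112 112 111]
229 [113  68  94 115 117 116 115 117 117 117 117 117 116 117 117 116 117 108
 110 112 112 111]
235 [113  83  86 117 117 117 117 116 117 116 117 117 117 117 116 116 116 116
 111 112 110 111]
241 [110 109  69  99 116 118 117 118 117 117 117 116 117 116 117 117 116 116
 106 111 112 109]
247 [113 111  76  85 118 117 117 116 117 117 116 117 117 117 117 116 114 116
 116 111 113 112]
253 [112 111 103  73 110 117 117 117 118 118 117 116 117 117 117 115 115 115
 116 109 111 112]
259 [110 111 110  67  86 118 118 117 117 116 116 118 118 117 117 117 116 116
 118 119 111 110]
265 [109 109 110  83  88 113 119 119 118 118 117 115 113 120 120 120 120 120
 117 121 110 110]
271 [
[... 182 characters left out ...]
0]
283 [109 110 111 108  98  68 120 121  70  70  93 114 120 120 117 110 104 106
 108 109 108 109]
289 [109 110 111 111 110  74 109 120 117 110 102 107 109 108 110 107 109 110
 109 108 109 108]
t 0.1 pos [ 0.2154 -0.4784  0.2431] rot [-3.14  -0.     0.423] open 0.0918 grip 0.0 F [ 0.3 -0.3 -0.4] q [-1.29  0.34  1.52 -0.    1.28 -0.15]
(0.4, -0.2, 0.4, 1.0) -> [ 28.27 -17.84 -15.66] [-0.001 -0.001 -0.577]
(0.45, 0.1, 0.4, 1.72) -> [ 45.14 -43.14 -15.62] [-1.000e-03 -1.000e-03 -1.297e+00]
(0.48, 0.32, 0.4, 1.72) -> [ 56.9  -61.98 -15.59] [-1.000e-03 -1.000e-03 -1.297e+00]
[[-0.001  0.969  0.248  0.067]
 [ 1.     0.001 -0.    -0.   ]
 [-0.001  0.248 -0.969 -0.142]
 [ 0.     0.     0.     1.   ]]
```

View pics/scale.png

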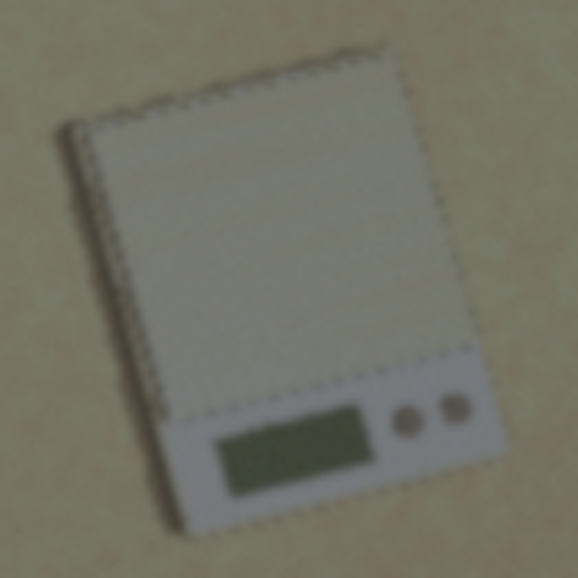

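The crop shows the plate corners at about (85,125), (390,55), (475,350) and (165,418), so the plate centre is near full-image pixel (390.7, 238). Moving to hover over the crate.

>>> {"op": "play_rows", "data": {"rows": [[0,0,-8,0,0,0,1],[28.3,-17.8,-15.7,0,0,-0.58,1],[28.3,-17.8,-15.7,0,0,-0.58,1],[28.3,-17.8,-15.7,0,0,-0.58,1],[28.3,-17.8,-15.7,0,0,-0.58,1],[28.3,-17.8,-15.7,0,0,-0.58,1],[45,-43,-15.7,0,0,-1.297,1],[45,-43,-15.7,0,0,-1.297,1],[45,-43,-15.7,0,0,-1.297,1],[45,-43,-15.7,0,0,-1.297,1],[45,-43,-15.7,0,0,-1.297,1],[45,-43,-15.7,0,0,-1.297,1],[45,-43,-15.7,0,0,-1.297,1],[56.9,-62,-15.6,0,0,-1.297,1],[56.9,-62,-15.6,0,0,-1.297,1],[56.9,-62,-15.6,0,0,-1.297,1],[56.9,-62,-15.6,0,0,-1.297,1],[56.9,-62,-15.6,0,0,-1.297,1],[56.9,-62,-15.6,0,0,-1.297,1],[56.9,-62,-15.6,0,0,-1.297,1]]}}

```text
time: 2.1
tool_pos: [0.4796, 0.3225, 0.398]
tool_rot: [-3.139, 0.0, 1.723]
contact_force: [-0.6, -0.0, -0.5]
opening: 0.0918
grip_force: 0.0
```

```bash
python3 - <<'E'
from h import *
s=robot.observe(); p,d=optics.read_camera("wrist"); cv2.imwrite("pics/w1.png",p[:,:,::-1]); P=cloud("wrist",d,s); Z=P[:,:,2]
for n,z,c in (("preserve",.14,(.4918,.2579)),("crock",.148,(.4417,.315)),("bottle",.156,(.472,.3885)),("honey",.076,(.519,.327))):
    mm=(abs(Z-z)<.004)&(np.hypot(P[:,:,0]-c[0],P[:,:,1]-c[1])<.042)
    k,l,st,cc=cv2.connectedComponentsWithStats(mm.astype(np.uint8)); 
    if k<2: print(n,"none"); continue
    i=1+np.argmax(st[1:,4]); uv=np.argwhere(l==i)[:,::-1]
    print(n,len(uv),uv.min(0),uv.max(0),np.nanmedian(Z[l==i]),*circ(onplane("wrist",uv,z,s)[:,:2]))
pp=onplane("top",[(390.7,238.1)],.034); print("plate",pp)
rel((.492,.258,.20,1.72))
E
```

```text
preserve 1824 [235 185] [283 231] 0.1408007730735691 [0.4925 0.2607 0.0323] [0.4925 0.261 ]
crock 1712 [202 137] [248 183] 0.14860047283870406 [0.4421 0.3182 0.0289] [0.4421 0.3187]
bottle 598 [246  91] [273 118] 0.1565266530185207 [0.4728 0.3903 0.016 ] [0.4727 0.3903]
honey 1166 [266 134] [304 171] 0.07678976666956155 [0.5198 0.329  0.028 ] [0.5197 0.329 ]
plate [[ 0.50553437 -0.33873862  0.034     ]]
t 2.15 pos [0.4797 0.3209 0.3985] rot [-3.140e+00  1.000e-03  1.722e+00] open 0.0917 grip 0.0 F [ 0.2 -0.6  0.8] q [ 0.46  0.39  1.04 -0.    1.71  0.31]
(0.492, 0.258, 0.2, 1.72) -> [-6.38  0.31 19.86] [-0.002  0.001  0.002]
```

View pics/w1.png

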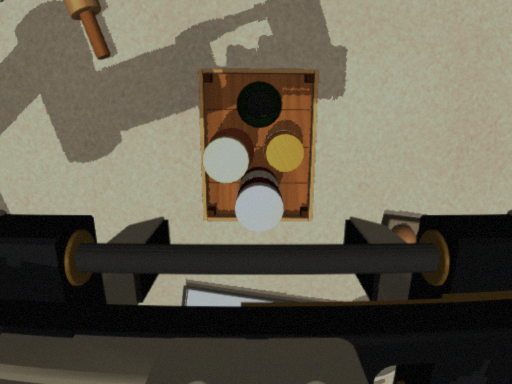

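Lid radii and heights match from close by, so I grasp the preserve jar first.

>>> {"op": "play_rows", "data": {"rows": [[-6.2,0.35,3,0,0,0,1],[-6.2,0.35,8,0,0,0,1],[-6.2,0.35,13,0,0,0,1],[-6.2,0.35,18,0,0,0,1],[-6.2,0.35,21,0,0,0,1],[-6.2,0.35,23,0,0,0,1],[-6.2,0.35,25,0,0,0,1],[-6.2,0.35,26,0,0,0,1],[-6.2,0.35,27,0,0,0,1],[-6.2,0.35,27.1,0,0,0,1],[-6.2,0.35,27.1,0,0,0,1],[-6.2,0.35,27.1,0,0,0,0.6],[-6.2,0.35,27.1,0,0,0,0.5],[-6.2,0.35,27.1,0,0,0,0.5],[-6.2,0.35,27.1,0,0,0,0.5],[-6.2,0.35,27.1,0,0,0,0.5],[-6.2,0.35,27.1,0,0,0,0.5]], "squeeze": 30}}

```text
time: 3.85
tool_pos: [0.4925, 0.2594, 0.1289]
tool_rot: [3.142, 0.0, 1.72]
contact_force: [-1.1, 0.3, 2.8]
opening: 0.0634
grip_force: 30.0
```

```bash
python3 - <<'E'
from h import *
rel((.492,.26,.20,1.72))
E
```

```text
t 3.85 pos [0.4925 0.2594 0.1289] rot [3.142 0.    1.72 ] open 0.0634 grip 30.0 F [-1.1  0.3  2.8] q [ 0.35  0.51  1.59 -0.    1.03  0.2 ]
(0.492, 0.26, 0.2, 1.72) -> [ 0.07 -0.04 -7.11] [ 0.  0. -0.]
```

Held (63.4 mm opening). Lifting it over to the far end of the tray.

>>> {"op": "play_rows", "data": {"rows": [[0,0,-1,0,0,0,0.5],[0,0,-3,0,0,0,0.5],[0,0,-6,0,0,0,0.5],[0,0,-9,0,0,0,0.5],[-2,0.6,-10,0,0,0.1,0.5],[-5,1.5,-10,0,0,0.25,0.5],[-8.5,2.5,-10,0,0,0.4,0.5],[-12,3.5,-10,0,0,0.55,0.5],[-15.5,4.5,-10,0,0,0.7,0.5],[-19,5.5,-10,0,0,0.85,0.5],[-22.5,6.5,-10,0,0,1.0,0.5],[-25.5,7.4,-10,0,0,1.14,0.5],[-28,8.2,-10,0,0,1.28,0.5],[-30,8.7,-10,0,0,1.42,0.5],[-31,9,-10,0,0,1.57,0.5],[-31.2,9,-9,0,0,1.72,0.5],[-31.2,9,-7,0,0,1.72,0.5],[-31.2,9,-5,0,0,1.72,0.5],[-31.2,9,-3,0,0,1.72,0.5],[-31.2,9,-2,0,0,1.72,0.5]]}}

```text
time: 5.85
tool_pos: [0.6267, -0.0358, 0.1465]
tool_rot: [-3.141, 0.004, -0.0]
contact_force: [0.7, 0.9, -4.2]
opening: 0.0634
grip_force: 30.0
```

```bash
python3 - <<'E'
from h import *
rel((.628,-.036,.125,0))
E
```

```text
t 5.85 pos [ 0.6267 -0.0358  0.1465] rot [-3.141  0.004 -0.   ] open 0.0634 grip 30.0 F [ 0.7  0.9 -4.2] q [-0.18  0.61  1.35 -0.    1.18  1.39]
(0.628, -0.036, 0.125, 0) -> [0.14 0.03 2.15] [-0.001  0.004 -0.   ]
```

>>> {"op": "play_rows", "data": {"rows": [[0,0,0.6,0,0,0,0.5],[0,0,1.1,0,0,0,0.5],[0,0,1.5,0,0,0,0.5],[0,0,1.8,0,0,0,0.5],[0,0,2.0,0,0,0,0.5],[0,0,2.1,0,0,0,0.5],[0,0,2.1,0,0,0,0.5],[0,0,2.1,0,0,0,0.5]]}}

```text
time: 6.65
tool_pos: [0.628, -0.0359, 0.1279]
tool_rot: [3.141, -0.0, -0.0]
contact_force: [-0.4, 0.4, -3.4]
opening: 0.0629
grip_force: 30.0
```

>>> {"op": "play_rows", "data": {"rows": [[0,0,0.1,0,0,0,0.5],[0,0,0.2,0,0,0,0.5],[0,0,0.25,0,0,0,0.5],[0,0,0.3,0,0,0,0.5],[0,0,0.3,0,0,0,0.5],[0,0,0.3,0,0,0,0.5]]}}

```text
time: 7.25
tool_pos: [0.6281, -0.0359, 0.125]
tool_rot: [3.141, -0.001, -0.0]
contact_force: [-0.0, 0.9, -1.4]
opening: 0.0628
grip_force: 30.0
```

>>> {"op": "play_rows", "data": {"rows": [[0,0,0.1,0,0,0,0.5],[0,0,0.1,0,0,0,0.6],[0,0,0.1,0,0,0,0.8],[0,0,0.1,0,0,0,1],[0,0,0.1,0,0,0,1],[0,0,-1,0,0,0,1],[0,0,-4,0,0,0,1],[0,0,-8,0,0,0,1],[-3,-5,-10.5,0,0,-0.14,1],[-5,-9,-10.5,0,0,-0.28,1],[-7,-13,-10.5,0,0,-0.43,1],[-9,-17,-10.5,0,0,-0.57,1],[-11,-21,-10.5,0,0,-0.71,1],[-13,-24,-10.5,0,0,-0.85,1],[-14,-27,-10.5,0,0,-1,1],[-15,-30,-10.5,0,0,-1.14,1],[-17,-32,-10.5,0,0,-1.29,1],[-18,-34,-10.5,0,0,-1.44,1],[-18.6,-35.3,-10.5,0,0,-1.58,1],[-18.6,-35.3,-10.5,0,0,-1.72,1]]}}

```text
time: 9.25
tool_pos: [0.4411, 0.3189, 0.2305]
tool_rot: [3.141, -0.001, 1.728]
contact_force: [1.1, 0.2, 0.1]
opening: 0.0916
grip_force: 0.0
```

```bash
python3 - <<'E'
from h import *
rel((.442,.317,.136,1.72))
E
```

```text
t 9.25 pos [0.4411 0.3189 0.2305] rot [ 3.141e+00 -1.000e-03  1.728e+00] open 0.0916 grip 0.0 F [1.1 0.2 0.1] q [0.48 0.39 1.49 0.   1.26 0.33]
(0.442, 0.317, 0.136, 1.72) -> [-0.2   0.05  9.45] [ 0.001 -0.001  0.008]
```

>>> {"op": "play_rows", "data": {"rows": [[-0.1,0,3,0,0,0,1],[-0.1,0,6,0,0,0,1],[-0.1,0,8,0,0,0,1],[-0.1,0,9,0,0,0,1],[-0.1,0,9.3,0,0,0,1],[-0.1,0,9.3,0,0,0,1],[-0.1,0,9.3,0,0,0,1],[-0.1,0,9.3,0,0,0,0.7],[-0.1,0,9.3,0,0,0,0.5],[-0.1,0,9.3,0,0,0,0.4],[-0.1,0,9.3,0,0,0,0.4],[-0.1,0,9.3,0,0,0,0.4],[-0.1,0,9.3,0,0,0,0.4],[-0.1,0,9.3,0,0,0,0.4]], "squeeze": 30}}

```text
time: 10.65
tool_pos: [0.442, 0.3162, 0.1367]
tool_rot: [-3.141, 0.0, 1.72]
contact_force: [-0.9, -0.7, 1.3]
opening: 0.0573
grip_force: 30.0
```

```bash
python3 - <<'E'
from h import *
rel((.538,-.036,.132,0))
E
```

```text
t 10.65 pos [0.442  0.3162 0.1367] rot [-3.141  0.     1.72 ] open 0.0573 grip 30.0 F [-0.9 -0.7  1.3] q [ 0.48  0.48  1.62 -0.    1.04  0.33]
(0.538, -0.036, 0.132, 0) -> [-36.25   4.26   0.48] [-0.    0.    1.72]
```

>>> {"op": "play_rows", "data": {"rows": [[0,0,-1,0,0,0,0.4],[0,0,-3,0,0,0,0.4],[0,0,-6,0,0,0,0.4],[0,0,-9,0,0,0,0.4],[-2,0.2,-10,0,0,0.1,0.4],[-5,0.6,-10,0,0,0.25,0.4],[-9,1.1,-10,0,0,0.4,0.4],[-13,1.5,-10,0,0,0.55,0.4],[-17,2,-10,0,0,0.7,0.4],[-21,2.5,-10,0,0,0.85,0.4],[-25,3,-10,0,0,1.0,0.4],[-29,3.4,-10,0,0,1.14,0.4],[-32,3.8,-10,0,0,1.28,0.4],[-34.5,4,-10,0,0,1.42,0.4],[-36,4.25,-10,0,0,1.57,0.4],[-36.2,4.25,-8.5,0,0,1.72,0.4],[-36.2,4.25,-6,0,0,1.72,0.4],[-36.2,4.25,-3.5,0,0,1.72,0.4],[-36.2,4.25,-2,0,0,1.72,0.4],[-36.2,4.25,-1,0,0,1.72,0.4]]}}

```text
time: 12.65
tool_pos: [0.5369, -0.0354, 0.1451]
tool_rot: [-3.141, 0.003, -0.0]
contact_force: [0.7, 0.5, -5.6]
opening: 0.0573
grip_force: 30.0
```

>>> {"op": "play_rows", "data": {"rows": [[0,0,0.3,0,0,0,0.4],[0,0,0.6,0,0,0,0.4],[0,0,0.9,0,0,0,0.4],[0,0,1.1,0,0,0,0.4],[0,0,1.2,0,0,0,0.4],[0,0,1.3,0,0,0,0.4],[0,0,1.3,0,0,0,0.4],[0,0,1.3,0,0,0,0.4]]}}

```text
time: 13.45
tool_pos: [0.538, -0.0355, 0.1338]
tool_rot: [3.141, -0.0, -0.0]
contact_force: [0.2, -0.3, -5.5]
opening: 0.0573
grip_force: 30.0
```

>>> {"op": "play_rows", "data": {"rows": [[0,0,0.1,0,0,0,0.4],[0,0,0.15,0,0,0,0.4],[0,0,0.15,0,0,0,0.5],[0,0,0.15,0,0,0,0.7],[0,0,0.15,0,0,0,1],[0,0,0.15,0,0,0,1],[0,0,-1,0,0,0,1],[0,0,-4,0,0,0,1],[0,0,-8,0,0,0,1],[-0.5,-5,-10.3,0,0,-0.14,1],[-1,-9,-10.3,0,0,-0.28,1],[-2,-13,-10.3,0,0,-0.43,1],[-2.5,-17,-10.3,0,0,-0.57,1],[-3,-21,-10.3,0,0,-0.71,1],[-4,-25,-10.3,0,0,-0.85,1],[-4.5,-29,-10.3,0,0,-1,1],[-5,-33,-10.3,0,0,-1.14,1],[-5.5,-37,-10.3,0,0,-1.29,1],[-6,-40,-10.3,0,0,-1.44,1],[-6.5,-42.4,-10.3,0,0,-1.58,1]]}}

```text
time: 15.45
tool_pos: [0.4724, 0.3905, 0.2376]
tool_rot: [3.141, -0.001, 1.587]
contact_force: [0.6, 0.5, 0.2]
opening: 0.0921
grip_force: 0.0
```

>>> {"op": "play_rows", "data": {"rows": [[0,0,0,0,0,-0.14,1],[0,0,0,0,0,-0.14,1],[0,0,0,0,0,-0.14,1],[0,0,0,0,0,-0.14,1]]}}

```text
time: 15.85
tool_pos: [0.4733, 0.388, 0.2371]
tool_rot: [3.141, -0.0, 1.716]
contact_force: [-0.6, -0.7, 0.8]
opening: 0.0918
grip_force: 0.0
```

```bash
python3 - <<'E'
from h import *
rel((.4725,.389,.141,1.72))
E
```

```text
t 15.85 pos [0.4733 0.388  0.2371] rot [ 3.141 -0.     1.716] open 0.0918 grip 0.0 F [-0.6 -0.7  0.8] q [ 0.56  0.51  1.28 -0.    1.35  0.42]
(0.4725, 0.389, 0.141, 1.72) -> [ 0.11 -0.07  9.61] [ 0.    -0.    -0.004]
```

>>> {"op": "play_rows", "data": {"rows": [[0.1,0,3,0,0,0,1],[0.1,0,6,0,0,0,1],[0.1,0,8,0,0,0,1],[0.1,0,9,0,0,0,1],[0.1,0,9.6,0,0,0,1],[0.1,0,9.6,0,0,0,0.8],[0.1,0,9.6,0,0,0,0.6],[0.1,0,9.6,0,0,0,0.5],[0.1,0,9.6,0,0,0,0.4],[0.1,0,9.6,0,0,0,0.3],[0.1,0,9.6,0,0,0,0.2],[0.1,0,9.6,0,0,0,0.1],[0.1,0,9.6,0,0,0,0.1],[0.1,0,9.6,0,0,0,0.1],[0.1,0,9.6,0,0,0,0.1]], "squeeze": 30}}

```text
time: 17.35
tool_pos: [0.4727, 0.3895, 0.1406]
tool_rot: [-3.141, 0.0, 1.72]
contact_force: [-1.0, -0.8, 1.1]
opening: 0.0315
grip_force: 30.0
```

```bash
python3 - <<'E'
from h import *
rel((.448,-.036,.136,0))
E
```

```text
t 17.35 pos [0.4727 0.3895 0.1406] rot [-3.141  0.     1.72 ] open 0.0315 grip 30.0 F [-1.  -0.8  1.1] q [0.56 0.59 1.41 0.   1.14 0.42]
(0.448, -0.036, 0.136, 0) -> [-41.71  -8.75   0.48] [-0.00e+00  1.00e-03  1.72e+00]
```

>>> {"op": "play_rows", "data": {"rows": [[0,0,-1,0,0,0,0.1],[0,0,-3,0,0,0,0.1],[0,0,-6,0,0,0,0.1],[0,0,-9,0,0,0,0.1],[-2,-0.4,-10,0,0,0.1,0.1],[-5,-1,-10,0,0,0.25,0.1],[-9,-1.9,-10,0,0,0.4,0.1],[-13,-2.7,-10,0,0,0.55,0.1],[-17.5,-3.7,-10,0,0,0.7,0.1],[-22,-4.6,-10,0,0,0.85,0.1],[-26.5,-5.6,-10,0,0,1.0,0.1],[-31,-6.5,-10,0,0,1.14,0.1],[-35,-7.4,-10,0,0,1.28,0.1],[-38.5,-8,-10,0,0,1.42,0.1],[-41,-8.6,-10,0,0,1.57,0.1],[-41.7,-8.75,-8.5,0,0,1.72,0.1],[-41.7,-8.75,-6,0,0,1.72,0.1],[-41.7,-8.75,-3.5,0,0,1.72,0.1],[-41.7,-8.75,-2,0,0,1.72,0.1],[-41.7,-8.75,-1,0,0,1.72,0.1]]}}

```text
time: 19.35
tool_pos: [0.4478, -0.0359, 0.1499]
tool_rot: [-3.141, 0.001, -0.0]
contact_force: [0.5, 0.7, -4.0]
opening: 0.0314
grip_force: 30.0
```

>>> {"op": "play_rows", "data": {"rows": [[0,0,0.3,0,0,0,0.1],[0,0,0.6,0,0,0,0.1],[0,0,0.9,0,0,0,0.1],[0,0,1.1,0,0,0,0.1],[0,0,1.2,0,0,0,0.1],[0,0,1.3,0,0,0,0.1],[0,0,1.3,0,0,0,0.1],[0,0,1.3,0,0,0,0.1]]}}

```text
time: 20.15
tool_pos: [0.4483, -0.0359, 0.1378]
tool_rot: [3.141, -0.0, -0.0]
contact_force: [-0.6, -0.3, -2.8]
opening: 0.0313
grip_force: 30.0
```

>>> {"op": "play_rows", "data": {"rows": [[0,0,0.1,0,0,0,0.1],[0,0,0.15,0,0,0,0.1],[0,0,0.15,0,0,0,0.2],[0,0,0.15,0,0,0,0.4],[0,0,0.15,0,0,0,0.7],[0,0,0.15,0,0,0,1],[0,0,0.15,0,0,0,1],[0,0,-1,0,0,0,1],[0,0,-5,0,0,0,1],[0,0,-10,0,0,0,1],[1,-4,-14,0,0,-0.05,1],[2,-8,-16,0,0,-0.1,1],[3,-13,-16,0,0,-0.15,1],[4,-18,-16,0,0,-0.15,1],[5,-23,-16,0,0,-0.15,1],[6,-28,-16,0,0,-0.15,1],[7,-33,-16,0,0,-0.15,1],[7.1,-36.4,-16,0,0,-0.15,1],[7.1,-36.4,-16,0,0,-0.15,1],[7.1,-36.4,-16,0,0,-0.15,1]]}}

```text
time: 22.15
tool_pos: [0.5189, 0.3288, 0.2968]
tool_rot: [3.141, 0.001, 0.152]
contact_force: [-0.5, 0.1, -0.1]
opening: 0.0916
grip_force: 0.0
```

```bash
python3 - <<'E'
from h import *
s=robot.observe(); p,d=optics.read_camera("wrist"); P=cloud("wrist",d,s); Z=P[:,:,2]
q,dt=optics.read_camera("top"); cv2.imwrite("pics/tw2.png",np.vstack([p,q[:,:]])[::1,:,::-1][:, :][: 600+168])
cv2.imwrite("pics/tw2.png",cv2.resize(np.hstack([p,q]),(800,300),interpolation=cv2.INTER_AREA)[:,:,::-1])
z=.076; mm=(abs(Z-z)<.005)&(np.hypot(P[:,:,0]-.5195,P[:,:,1]-.328)<.045)
uv=np.argwhere(mm)[:,::-1]; print(len(uv),uv.min(0),uv.max(0),*circ(onplane("wrist",uv,z,s)[:,:2]))
rel((.5195,.328,.04,.15))
E
```

```text
1853 [233 141] [281 189] [0.5199 0.329  0.0281] [0.5201 0.3288]
t 22.25 pos [0.5193 0.3272 0.2976] rot [3.141 0.    0.149] open 0.0919 grip 0.0 F [ 0.5 -0.4  0.6] q [ 0.44  0.48  1.16 -0.    1.5   1.86]
(0.5195, 0.328, 0.04, 0.15) -> [ 0.04 -0.09 25.76] [ 0.001  0.    -0.001]
```

View pics/tw2.png

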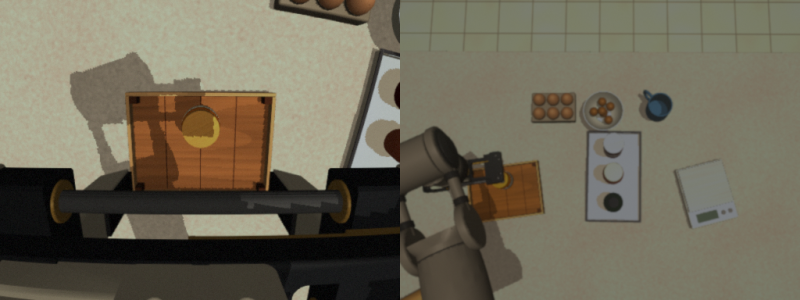

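The right half shows the three standing in a row on the tray, around (613,150), (613,173) and (613,203). The left half shows the honey jar free at (200,128). Gripping it now.

>>> {"op": "play_rows", "data": {"rows": [[0.1,-0.1,5,0,0,0,1],[0.1,-0.1,10,0,0,0,1],[0.1,-0.1,15,0,0,0,1],[0.1,-0.1,19,0,0,0,1],[0.1,-0.1,22,0,0,0,1],[0.1,-0.1,24,0,0,0,1],[0.1,-0.1,25,0,0,0,1],[0.1,-0.1,25.7,0,0,0,1],[0.1,-0.1,25.7,0,0,0,1],[0.1,-0.1,25.7,0,0,0,0.7],[0.1,-0.1,25.7,0,0,0,0.5],[0.1,-0.1,25.7,0,0,0,0.4],[0.1,-0.1,25.7,0,0,0,0.4],[0.1,-0.1,25.7,0,0,0,0.4],[0.1,-0.1,25.7,0,0,0,0.4]], "squeeze": 30}}

```text
time: 23.75
tool_pos: [0.5203, 0.3292, 0.0411]
tool_rot: [3.141, -0.0, 0.15]
contact_force: [-0.3, -1.3, 3.2]
opening: 0.0593
grip_force: 30.0
```

```bash
python3 - <<'E'
from h import *
f=np.load("top0.npz"); 
uv=np.array([(85,125),(390,55),(475,350),(165,418)])/5.5-.41+[340,195]
W=onplane("top",uv,.034); print(np.round(W,4),W.mean(0), np.linalg.norm(np.diff(W,axis=0),axis=1))
rel((.505,-.339,.2,.15))
E
```

```text
[[ 0.5581 -0.2484  0.034 ]
 [ 0.5924 -0.3922  0.034 ]
 [ 0.4553 -0.4269  0.034 ]
 [ 0.4227 -0.283   0.034 ]] [ 0.50713354 -0.33763059  0.034     ] [0.14783451 0.14147517 0.14762097]
t 23.75 pos [0.5203 0.3292 0.0411] rot [ 3.141 -0.     0.15 ] open 0.0593 grip 30.0 F [-0.3 -1.3  3.2] q [ 0.44  0.72  1.49 -0.    0.94  1.86]
(0.505, -0.339, 0.2, 0.15) -> [-11.48  65.85 -15.89] [ 0. -0. -0.]
```

>>> {"op": "play_rows", "data": {"rows": [[0,0,-2,0,0,0,0.4],[0,0,-5,0,0,0,0.4],[0,0,-9,0,0,0,0.4],[0,0,-13.5,0,0,0,0.4],[0,0,-18,0,0,0,0.4],[-0.3,2,-21,0,0,0,0.4],[-1,6,-22,0,0,0,0.4],[-1.8,10.5,-22,0,0,0,0.4],[-2.6,15,-22,0,0,0,0.4],[-3.4,19.5,-22,0,0,0,0.4],[-4.2,24,-22,0,0,0,0.4],[-5,28.5,-22,0,0,0,0.4],[-5.8,33,-22,0,0,0,0.4],[-6.5,37.5,-22,0,0,0,0.4],[-7.3,42,-22,0,0,0,0.4],[-8.1,46.5,-22,0,0,0,0.4],[-8.8,51,-22,0,0,0,0.4],[-9.6,55.5,-22,0,0,0,0.4],[-10.4,60,-22,0,0,0,0.4],[-11.1,64,-22,0,0,0,0.4]]}}

```text
time: 25.75
tool_pos: [0.5052, -0.3222, 0.2599]
tool_rot: [-3.141, 0.001, 0.149]
contact_force: [0.6, 0.2, -2.0]
opening: 0.0598
grip_force: 30.0
```

>>> {"op": "play_rows", "data": {"rows": [[-0.17,1.7,0,0,0,0,0.4],[-0.17,1.7,0,0,0,0,0.4],[-0.17,1.7,3,0,0,0,0.4],[-0.17,1.7,6,0,0,0,0.4],[-0.17,1.7,9,0,0,0,0.4],[-0.17,1.7,12,0,0,0,0.4],[-0.17,1.7,14,0,0,0,0.4],[-0.17,1.7,16,0,0,0,0.4],[-0.17,1.7,17,0,0,0,0.4],[-0.17,1.7,17,0,0,0,0.4],[-0.17,1.7,17,0,0,0,0.4]]}}

```text
time: 26.85
tool_pos: [0.5072, -0.337, 0.0914]
tool_rot: [3.141, -0.001, 0.15]
contact_force: [0.9, 0.3, -1.9]
opening: 0.0592
grip_force: 30.0
```

```bash
python3 - <<'E'
from h import *
s=robot.observe(); p,d=optics.read_camera("wrist"); P=cloud("wrist",d,s); Z=P[:,:,2]
cv2.imwrite("pics/w3.png",p[:,:,::-1])
rel((.507,-.337,.0671,.15))
E
```

```text
t 26.9 pos [ 0.5074 -0.3374  0.0919] rot [ 3.14e+00 -1.00e-03  1.50e-01] open 0.0593 grip 30.0 F [-0.5 -1.2 -2.9] q [-0.71  0.64  1.47  0.    1.03  0.71]
(0.507, -0.337, 0.0671, 0.15) -> [-0.04 -0.04  2.48] [ 0.001 -0.001  0.   ]
```

View pics/w3.png

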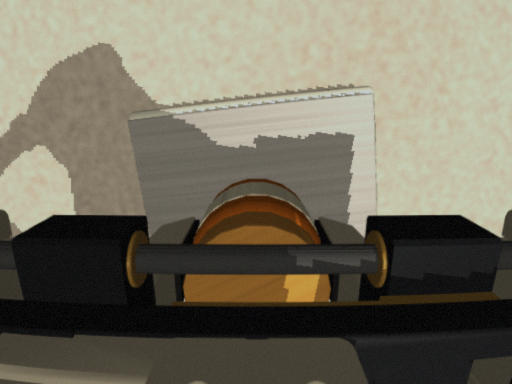

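The wrist view shows the held jar over the plate, with the plate's far corners at (132,115) and (372,88). I check these against the centre estimate.

```bash
python3 - <<'E'
from h import *
s=robot.observe(); W=onplane("wrist",[(132,115),(372,90)],.034,s)[:,:2]; e=W[1]-W[0]; L=np.linalg.norm(e); n=np.array([e[1],-e[0]])/L
c=W.mean(0)+.07*n; print(np.round(W,4),L,c)
E
```

```text
[[ 0.5575 -0.2529]
 [ 0.5937 -0.3943]] 0.1460355030318787 [ 0.50781521 -0.34094938]
```

>>> {"op": "play_rows", "data": {"rows": [[0,0.2,0.5,0,0,0,0.4],[0,0.2,1,0,0,0,0.4],[0,0.2,1.5,0,0,0,0.4],[0,0.2,1.9,0,0,0,0.4],[0,0.2,2.1,0,0,0,0.4],[0,0.2,2.3,0,0,0,0.4],[0,0.2,2.4,0,0,0,0.4],[0,0.2,2.4,0,0,0,0.4],[0,0.2,2.4,0,0,0,0.4]]}}

```text
time: 27.8
tool_pos: [0.507, -0.3392, 0.0671]
tool_rot: [3.141, -0.0, 0.15]
contact_force: [-1.3, -0.3, 1.1]
opening: 0.0596
grip_force: 30.0
```

>>> {"op": "play_rows", "data": {"rows": [[0,0,0,0,0,0,0.6],[0,0,0,0,0,0,0.8],[0,0,0,0,0,0,1],[0,0,0,0,0,0,1],[0,0,0,0,0,0,1],[0,0,-2,0,0,0,1],[0,0,-6,0,0,0,1],[0,0,-11,0,0,0,1],[0,0,-16,0,0,0,1],[0,0,-21,0,0,0,1],[0,0,-21,0,0,0,1],[0,0,-21,0,0,0,1]]}}

```text
time: 29.0
tool_pos: [0.5074, -0.3394, 0.278]
tool_rot: [3.139, -0.002, 0.15]
contact_force: [-0.0, -0.1, -1.1]
opening: 0.0917
grip_force: 0.0
```

```bash
python3 - <<'E'
from h import *
s=robot.observe(); p,d=optics.read_camera("wrist"); P=cloud("wrist",d,s); Z=P[:,:,2]
cv2.imwrite("pics/w4.png",p[:,:,::-1])
z=.102; mm=(abs(Z-z)<.005)&(np.hypot(P[:,:,0]-.507,P[:,:,1]+.339)<.05)
uv=np.argwhere(mm)[:,::-1]; print(len(uv),uv.min(0),uv.max(0),*circ(onplane("wrist",uv,z,s)[:,:2]))
q,dt=optics.read_camera("top"); T=cloud("top",dt)
for n,c,z in (("pres",(.628,-.036),.136),("crock",(.538,-.036),.144),("bottle",(.448,-.036),.152)):
    mm=(abs(T[:,:,2]-z)<.005)&(np.hypot(T[:,:,0]-c[0],T[:,:,1]-c[1])<.05); uv=np.argwhere(mm)[:,::-1]
    print(n,len(uv),*circ(onplane("top",uv,z)[:,:2]))
rel((.448,-.036,.24,0))
E
```

```text
2374 [228 148] [283 202] [ 0.5065 -0.3392  0.0282] [ 0.5068 -0.339 ]
pres 525 [ 0.6298 -0.0329  0.0318] [ 0.6293 -0.0326]
crock 457 [ 0.5405 -0.0328  0.0288] [ 0.5406 -0.0326]
bottle 145 [ 0.4498 -0.0335  0.0157] [ 0.45   -0.0336]
t 29.1 pos [ 0.5065 -0.3388  0.2751] rot [-3.14e+00  2.00e-03  1.50e-01] open 0.0919 grip 0.0 F [ 0.5  0.3 -0.9] q [-0.72  0.48  1.22 -0.    1.44  0.71]
(0.448, -0.036, 0.24, 0) -> [ -1.27 -30.81   3.58] [-0.002  0.002  0.15 ]
```

View pics/w4.png

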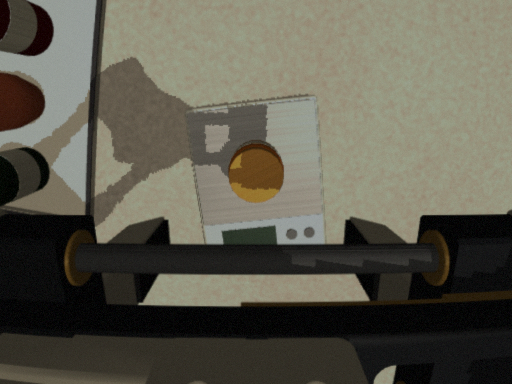

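The honey jar stands upright in the middle of the plate. Now the bottle goes back: move over it.

>>> {"op": "play_rows", "data": {"rows": [[0,-4,0,0,0,0.03,1],[-0.3,-8,0,0,0,0.06,1],[-0.5,-12.5,0,0,0,0.1,1],[-0.7,-17,0,0,0,0.15,1],[-1,-21.5,1,0,0,0.15,1],[-1.1,-26,2,0,0,0.15,1],[-1.25,-29,3,0,0,0.15,1],[-1.25,-30.8,3.6,0,0,0.15,1],[-1.25,-30.8,3.6,0,0,0.15,1],[-1.25,-30.8,3.6,0,0,0.15,1],[-1.25,-30.8,3.6,0,0,0.15,1]]}}

```text
time: 30.2
tool_pos: [0.4489, -0.0373, 0.2404]
tool_rot: [3.141, 0.001, -0.001]
contact_force: [-0.7, -0.3, 0.3]
opening: 0.0918
grip_force: 0.0
```

```bash
python3 - <<'E'
from h import *
rel((.4483,-.0359,.1366,0))
E
```

```text
t 30.2 pos [ 0.4489 -0.0373  0.2404] rot [ 3.141e+00  1.000e-03 -1.000e-03] open 0.0918 grip 0.0 F [-0.7 -0.3  0.3] q [-0.25  0.21  1.72 -0.    1.21  1.32]
(0.4483, -0.0359, 0.1366, 0) -> [-0.06 -0.14 10.38] [ 0.     0.001 -0.001]
```

>>> {"op": "play_rows", "data": {"rows": [[0,-0.1,3,0,0,0,1],[0,-0.1,6,0,0,0,1],[0,-0.1,8.5,0,0,0,1],[0,-0.1,9.7,0,0,0,1],[0,-0.1,10.4,0,0,0,1],[0,-0.1,10.4,0,0,0,0.8],[0,-0.1,10.4,0,0,0,0.6],[0,-0.1,10.4,0,0,0,0.5],[0,-0.1,10.4,0,0,0,0.4],[0,-0.1,10.4,0,0,0,0.3],[0,-0.1,10.4,0,0,0,0.2],[0,-0.1,10.4,0,0,0,0.1],[0,-0.1,10.4,0,0,0,0.1],[0,-0.1,10.4,0,0,0,0.1],[0,-0.1,10.4,0,0,0,0.1]], "squeeze": 30}}

```text
time: 31.7
tool_pos: [0.4487, -0.0354, 0.1367]
tool_rot: [-3.142, -0.0, -0.0]
contact_force: [-1.0, 1.7, 0.8]
opening: 0.0309
grip_force: 30.0
```

```bash
python3 - <<'E'
from h import *
rel((.4727,.3895,.1406,1.72))
s=robot.observe()
E
```

```text
t 31.7 pos [ 0.4487 -0.0354  0.1367] rot [-3.142 -0.    -0.   ] open 0.0309 grip 30.0 F [-1.   1.7  0.8] q [-0.25  0.33  1.87  0.    0.93  1.32]
(0.4727, 0.3895, 0.1406, 1.72) -> [  2.39 -42.5   -0.38] [ 0.   -0.   -1.72]
```

>>> {"op": "play_rows", "data": {"rows": [[0,0,-1,0,0,0,0.1],[0,0,-3,0,0,0,0.1],[0,0,-6,0,0,0,0.1],[0,0,-9,0,0,0,0.1],[0.1,-2,-10.5,0,0,-0.1,0.1],[0.3,-5,-10.5,0,0,-0.25,0.1],[0.5,-9,-10.5,0,0,-0.4,0.1],[0.7,-13.5,-10.5,0,0,-0.55,0.1],[1,-18,-10.5,0,0,-0.7,0.1],[1.3,-22.5,-10.5,0,0,-0.85,0.1],[1.5,-27,-10.5,0,0,-1.0,0.1],[1.8,-31.5,-10.5,0,0,-1.14,0.1],[2,-35.5,-10.5,0,0,-1.28,0.1],[2.2,-39,-10.5,0,0,-1.42,0.1],[2.35,-41.5,-10.5,0,0,-1.57,0.1],[2.4,-42.5,-10.5,0,0,-1.72,0.1],[2.4,-42.5,-8,0,0,-1.72,0.1],[2.4,-42.5,-5.5,0,0,-1.72,0.1],[2.4,-42.5,-3.5,0,0,-1.72,0.1],[2.4,-42.5,-2,0,0,-1.72,0.1]]}}

```text
time: 33.7
tool_pos: [0.472, 0.389, 0.155]
tool_rot: [-3.139, 0.002, 1.72]
contact_force: [-0.1, -0.2, -3.4]
opening: 0.0312
grip_force: 30.0
```

>>> {"op": "play_rows", "data": {"rows": [[0,0,0.4,0,0,0,0.1],[0,0,0.8,0,0,0,0.1],[0,0,1,0,0,0,0.1],[0,0,1.2,0,0,0,0.1],[0,0,1.2,0,0,0,0.1],[0,0,1.2,0,0,0,0.1]]}}

```text
time: 34.3
tool_pos: [0.473, 0.3896, 0.1451]
tool_rot: [3.141, -0.0, 1.72]
contact_force: [-0.3, -0.3, -3.8]
opening: 0.0313
grip_force: 30.0
```

```bash
python3 - <<'E'
from h import *
rel((.4727,.3895,.1406,1.72))
E
```

```text
t 34.3 pos [0.473  0.3896 0.1451] rot [ 3.141 -0.     1.72 ] open 0.0313 grip 30.0 F [-0.3 -0.3 -3.8] q [ 0.56  0.59  1.41 -0.    1.15  0.42]
(0.4727, 0.3895, 0.1406, 1.72) -> [-0.   -0.03  0.45] [ 0.001 -0.    -0.   ]
```

>>> {"op": "play_rows", "data": {"rows": [[0,0,0.15,0,0,0,0.1],[0,0,0.3,0,0,0,0.1],[0,0,0.4,0,0,0,0.1],[0,0,0.45,0,0,0,0.1],[0,0,0.45,0,0,0,0.1],[0,0,0.45,0,0,0,0.1]]}}

```text
time: 34.9
tool_pos: [0.4729, 0.3896, 0.1408]
tool_rot: [3.141, -0.0, 1.72]
contact_force: [-2.3, -0.9, 4.2]
opening: 0.0315
grip_force: 30.0
```

>>> {"op": "play_rows", "data": {"rows": [[0,0,0,0,0,0,0.2],[0,0,0,0,0,0,0.5],[0,0,0,0,0,0,1],[0,0,0,0,0,0,1],[0,0,0,0,0,0,1],[0,0,-1,0,0,0,1],[0,0,-4,0,0,0,1],[0,0,-8,0,0,0,1],[-4,0,-9.9,0,0,0.1,1],[-8,0,-9.9,0,0,0.25,1],[-12,0,-9.9,0,0,0.4,1],[-16,0,-9.9,0,0,0.55,1],[-20,0,-9.9,0,0,0.7,1],[-24,0,-9.9,0,0,0.85,1],[-28,0,-9.9,0,0,1.0,1],[-32,0,-9.9,0,0,1.14,1],[-36,0.1,-9.9,0,0,1.28,1],[-39,0.1,-9.9,0,0,1.42,1],[-42,0.1,-9.9,0,0,1.57,1],[-43,0.1,-9.9,0,0,1.72,1]]}}

```text
time: 36.9
tool_pos: [0.5381, -0.0384, 0.24]
tool_rot: [3.141, -0.001, -0.009]
contact_force: [1.0, 0.2, -0.3]
opening: 0.0917
grip_force: 0.0
```

```bash
python3 - <<'E'
from h import *
rel((.538,-.0355,.1327,0))
E
```

```text
t 36.9 pos [ 0.5381 -0.0384  0.24  ] rot [ 3.141e+00 -1.000e-03 -9.000e-03] open 0.0917 grip 0.0 F [ 1.   0.2 -0.3] q [-0.21  0.37  1.49 -0.    1.28  1.37]
(0.538, -0.0355, 0.1327, 0) -> [-0.03 -0.3  10.73] [ 0.001 -0.001 -0.009]
```

>>> {"op": "play_rows", "data": {"rows": [[0,-0.1,3,0,0,0,1],[0,-0.1,6,0,0,0,1],[0,-0.1,8.5,0,0,0,1],[0,-0.1,10,0,0,0,1],[0,-0.1,10.6,0,0,0,1],[0,-0.1,10.6,0,0,0,1],[0,-0.1,10.6,0,0,0,0.8],[0,-0.1,10.6,0,0,0,0.6],[0,-0.1,10.6,0,0,0,0.5],[0,-0.1,10.6,0,0,0,0.4],[0,-0.1,10.6,0,0,0,0.4],[0,-0.1,10.6,0,0,0,0.4],[0,-0.1,10.6,0,0,0,0.4]], "squeeze": 30}}

```text
time: 38.2
tool_pos: [0.5378, -0.0347, 0.1335]
tool_rot: [3.141, -0.001, -0.0]
contact_force: [-0.2, -1.5, 3.5]
opening: 0.0575
grip_force: 30.0
```

```bash
python3 - <<'E'
from h import *
rel((.442,.3162,.1367,1.72))
E
```

```text
t 38.2 pos [ 0.5378 -0.0347  0.1335] rot [ 3.141e+00 -1.000e-03 -0.000e+00] open 0.0575 grip 30.0 F [-0.2 -1.5  3.5] q [-0.21  0.48  1.64 -0.    1.02  1.36]
(0.442, 0.3162, 0.1367, 1.72) -> [ -9.59 -35.09  -0.34] [ 1.00e-03 -0.00e+00 -1.72e+00]
```

>>> {"op": "play_rows", "data": {"rows": [[0,0,-1,0,0,0,0.4],[0,0,-3,0,0,0,0.4],[0,0,-6,0,0,0,0.4],[0,0,-9,0,0,0,0.4],[-0.5,-2,-10.5,0,0,-0.1,0.4],[-1.2,-5,-10.5,0,0,-0.25,0.4],[-2.2,-8.5,-10.5,0,0,-0.4,0.4],[-3.2,-12,-10.5,0,0,-0.55,0.4],[-4.2,-16,-10.5,0,0,-0.7,0.4],[-5.3,-20,-10.5,0,0,-0.85,0.4],[-6.5,-24,-10.5,0,0,-1.0,0.4],[-7.5,-27.5,-10.5,0,0,-1.14,0.4],[-8.3,-30.5,-10.5,0,0,-1.28,0.4],[-9,-33,-10.5,0,0,-1.42,0.4],[-9.5,-34.5,-10.5,0,0,-1.57,0.4],[-9.6,-35.1,-10.5,0,0,-1.72,0.4],[-9.6,-35.1,-8,0,0,-1.72,0.4],[-9.6,-35.1,-5.5,0,0,-1.72,0.4],[-9.6,-35.1,-3.5,0,0,-1.72,0.4],[-9.6,-35.1,-2,0,0,-1.72,0.4]]}}

```text
time: 40.2
tool_pos: [0.4404, 0.3159, 0.1512]
tool_rot: [-3.138, 0.001, 1.72]
contact_force: [0.0, 0.2, -6.3]
opening: 0.0574
grip_force: 30.0
```

>>> {"op": "play_rows", "data": {"rows": [[0,0,0.4,0,0,0,0.4],[0,0,0.8,0,0,0,0.4],[0,0,1,0,0,0,0.4],[0,0,1.2,0,0,0,0.4],[0,0,1.2,0,0,0,0.4],[0,0,1.2,0,0,0,0.4]]}}

```text
time: 40.8
tool_pos: [0.4419, 0.3165, 0.1416]
tool_rot: [3.141, -0.0, 1.72]
contact_force: [-0.4, 0.6, -5.2]
opening: 0.0571
grip_force: 30.0
```

```bash
python3 - <<'E'
from h import *
rel((.442,.3162,.1375,1.72))
E
```

```text
t 40.8 pos [0.4419 0.3165 0.1416] rot [ 3.141 -0.     1.72 ] open 0.0571 grip 30.0 F [-0.4  0.6 -5.2] q [ 0.48  0.48  1.62 -0.    1.05  0.33]
(0.442, 0.3162, 0.1375, 1.72) -> [-0.03  0.01  0.41] [ 0.001 -0.    -0.   ]
```

>>> {"op": "play_rows", "data": {"rows": [[0,0,0.15,0,0,0,0.4],[0,0,0.3,0,0,0,0.4],[0,0,0.4,0,0,0,0.4],[0,0,0.43,0,0,0,0.4],[0,0,0.43,0,0,0,0.4],[0,0,0.43,0,0,0,0.4]]}}

```text
time: 41.4
tool_pos: [0.4418, 0.3165, 0.1375]
tool_rot: [3.141, -0.0, 1.72]
contact_force: [-1.4, -1.7, 5.6]
opening: 0.0576
grip_force: 30.0
```

>>> {"op": "play_rows", "data": {"rows": [[0,0,0,0,0,0,0.5],[0,0,0,0,0,0,0.7],[0,0,0,0,0,0,1],[0,0,0,0,0,0,1],[0,0,0,0,0,0,1],[0,0,-1,0,0,0,1],[0,0,-4,0,0,0,1],[0,0,-8,0,0,0,1],[-3.5,1.2,-10.2,0,0,0.1,1],[-7,2.4,-10.2,0,0,0.25,1],[-11,3.8,-10.2,0,0,0.4,1],[-15,5.2,-10.2,0,0,0.55,1],[-19,6.6,-10.2,0,0,0.7,1],[-23,8,-10.2,0,0,0.85,1],[-26.5,9.3,-10.2,0,0,1.0,1],[-30,10.5,-10.2,0,0,1.14,1],[-33,11.5,-10.2,0,0,1.28,1],[-35.5,12.4,-10.2,0,0,1.42,1],[-37,13,-10.2,0,0,1.57,1],[-37.6,13.2,-10.2,0,0,1.72,1]]}}

```text
time: 43.4
tool_pos: [0.6287, -0.0377, 0.2393]
tool_rot: [3.141, -0.001, -0.008]
contact_force: [-0.0, 0.5, -0.1]
opening: 0.0919
grip_force: 0.0
```

>>> {"op": "play_rows", "data": {"rows": [[0,0,1,0,0,0,1],[0,0,2,0,0,0,1],[0,0,2,0,0,0,1]]}}

```text
time: 43.7
tool_pos: [0.6268, -0.035, 0.2168]
tool_rot: [-3.141, 0.004, 0.003]
contact_force: [-1.2, -0.1, -0.3]
opening: 0.0921
grip_force: 0.0
```

```bash
python3 - <<'E'
from h import *
rel((.6281,-.0359,.1245,0))
E
```

```text
t 43.7 pos [ 0.6268 -0.035   0.2168] rot [-3.141e+00  4.000e-03  3.000e-03] open 0.0921 grip 0.0 F [-1.2 -0.1 -0.3] q [-0.18  0.55  1.26  0.    1.34  1.39]
(0.6281, -0.0359, 0.1245, 0) -> [0.17 0.09 9.23] [-0.001  0.004  0.003]
```

>>> {"op": "play_rows", "data": {"rows": [[0.1,0,3,0,0,0,1],[0.1,0,6,0,0,0,1],[0.1,0,8,0,0,0,1],[0.1,0,9,0,0,0,1],[0.1,0,9.2,0,0,0,1],[0.1,0,9.2,0,0,0,1],[0.1,0,9.2,0,0,0,0.8],[0.1,0,9.2,0,0,0,0.6],[0.1,0,9.2,0,0,0,0.5],[0.1,0,9.2,0,0,0,0.5],[0.1,0,9.2,0,0,0,0.5],[0.1,0,9.2,0,0,0,0.5]], "squeeze": 30}}

```text
time: 44.9
tool_pos: [0.6293, -0.0357, 0.1274]
tool_rot: [3.142, -0.001, -0.0]
contact_force: [0.1, 1.8, 1.9]
opening: 0.0635
grip_force: 30.0
```

```bash
python3 - <<'E'
from h import *
rel((.4925,.2594,.1289,1.72))
E
```

```text
t 44.9 pos [ 0.6293 -0.0357  0.1274] rot [ 3.142e+00 -1.000e-03 -0.000e+00] open 0.0635 grip 30.0 F [0.1 1.8 1.9] q [-0.18  0.64  1.37  0.    1.14  1.39]
(0.4925, 0.2594, 0.1289, 1.72) -> [-13.68 -29.51  -0.17] [ 1.00e-03 -1.00e-03 -1.72e+00]
```

>>> {"op": "play_rows", "data": {"rows": [[0,0,-1,0,0,0,0.5],[0,0,-3,0,0,0,0.5],[0,0,-6,0,0,0,0.5],[0,0,-9,0,0,0,0.5],[-0.9,-2,-10.5,0,0,-0.1,0.5],[-2.3,-5,-10.5,0,0,-0.25,0.5],[-3.7,-8,-10.5,0,0,-0.4,0.5],[-5.1,-11,-10.5,0,0,-0.55,0.5],[-6.5,-14,-10.5,0,0,-0.7,0.5],[-8,-17,-10.5,0,0,-0.85,0.5],[-9.5,-20.5,-10.5,0,0,-1.0,0.5],[-10.9,-23.5,-10.5,0,0,-1.14,0.5],[-12,-26,-10.5,0,0,-1.28,0.5],[-13,-28,-10.5,0,0,-1.42,0.5],[-13.6,-29.3,-10.5,0,0,-1.57,0.5],[-13.7,-29.6,-10.5,0,0,-1.72,0.5],[-13.7,-29.6,-8,0,0,-1.72,0.5],[-13.7,-29.6,-5.5,0,0,-1.72,0.5],[-13.7,-29.6,-3.5,0,0,-1.72,0.5],[-13.7,-29.6,-2,0,0,-1.72,0.5]]}}

```text
time: 46.9
tool_pos: [0.4912, 0.2598, 0.1453]
tool_rot: [-3.139, 0.001, 1.72]
contact_force: [-0.1, 0.4, -4.5]
opening: 0.0635
grip_force: 30.0
```

>>> {"op": "play_rows", "data": {"rows": [[0,0,0.4,0,0,0,0.5],[0,0,0.8,0,0,0,0.5],[0,0,1,0,0,0,0.5],[0,0,1.2,0,0,0,0.5],[0,0,1.2,0,0,0,0.5],[0,0,1.2,0,0,0,0.5]]}}

```text
time: 47.5
tool_pos: [0.4923, 0.2603, 0.1353]
tool_rot: [3.141, -0.0, 1.72]
contact_force: [0.2, -0.1, -3.8]
opening: 0.0632
grip_force: 30.0
```

```bash
python3 - <<'E'
from h import *
rel((.4923,.2606,.1314,1.72))
E
```

```text
t 47.5 pos [0.4923 0.2603 0.1353] rot [ 3.141 -0.     1.72 ] open 0.0632 grip 30.0 F [ 0.2 -0.1 -3.8] q [ 0.35  0.51  1.59 -0.    1.05  0.2 ]
(0.4923, 0.2606, 0.1314, 1.72) -> [0.03 0.   0.39] [ 0.001 -0.    -0.   ]
```

>>> {"op": "play_rows", "data": {"rows": [[0,0,0.15,0,0,0,0.5],[0,0,0.3,0,0,0,0.5],[0,0,0.38,0,0,0,0.5],[0,0,0.42,0,0,0,0.5],[0,0,0.42,0,0,0,0.5],[0,0,0.42,0,0,0,0.5]]}}

```text
time: 48.1
tool_pos: [0.4921, 0.2603, 0.1313]
tool_rot: [3.141, -0.0, 1.72]
contact_force: [-3.7, -1.6, 5.5]
opening: 0.0632
grip_force: 30.0
```

>>> {"op": "play_rows", "data": {"rows": [[0,0,0,0,0,0,0.6],[0,0,0,0,0,0,0.8],[0,0,0,0,0,0,1],[0,0,0,0,0,0,1],[0,0,0,0,0,0,1],[0,0,-1,0,0,0,1],[0,0,-4,0,0,0,1],[0,0,-8,0,0,0,1],[0,0,-12,0,0,0,1],[2,0,-16,0,0,0,1],[4,-0.1,-20,0,0,0,1],[6,-0.3,-24,0,0,0,1],[6.1,-0.3,-27,0,0,0,1],[6.1,-0.3,-27,0,0,0,1],[6.1,-0.3,-27,0,0,0,1],[6.1,-0.3,-27,0,0,0,1]]}}

```text
time: 49.7
tool_pos: [0.4798, 0.3197, 0.3995]
tool_rot: [-3.139, 0.001, 1.719]
contact_force: [-0.1, -0.6, -0.3]
opening: 0.0917
grip_force: 0.0
```

```bash
python3 - <<'E'
from h import *
s=robot.observe(); p,d=optics.read_camera("wrist"); P=cloud("wrist",d,s); Z=P[:,:,2]
q,dt=optics.read_camera("scene"); cv2.imwrite("pics/end.png",cv2.resize(np.hstack([p,q]),(800,300),interpolation=cv2.INTER_AREA)[:,:,::-1])
for n,z,c in (("preserve",.14,(.4925,.2607)),("crock",.148,(.4421,.3182)),("bottle",.156,(.4728,.3903))):
    mm=(abs(Z-z)<.004)&(np.hypot(P[:,:,0]-c[0],P[:,:,1]-c[1])<.042)
    k,l,st,cc=cv2.connectedComponentsWithStats(mm.astype(np.uint8)); i=1+np.argmax(st[1:,4]); uv=np.argwhere(l==i)[:,::-1]
    print(n,len(uv),np.nanmedian(Z[l==i]),*circ(onplane("wrist",uv,z,s)[:,:2]),"was",c)
t,dt=optics.read_camera("top"); T=cloud("top",dt); mm=(abs(T[:,:,2]-.102)<.006)&(np.hypot(T[:,:,0]-.507,T[:,:,1]+.339)<.06)
uv=np.argwhere(mm)[:,::-1]; print("honey top",len(uv),*circ(onplane("top",uv,.102)[:,:2]),"plate (top cam) .507,-.3377")
rel()
E
```

```text
preserve 1821 0.1407071833310229 [0.4925 0.2606 0.0322] [0.4922 0.2609] was (0.4925, 0.2607)
crock 1707 0.148576690763646 [0.4427 0.319  0.029 ] [0.4425 0.3193] was (0.4421, 0.3182)
bottle 589 0.15659486193438138 [0.4734 0.39   0.0159] [0.4736 0.3898] was (0.4728, 0.3903)
honey top 408 [ 0.5072 -0.336   0.0281] [ 0.5069 -0.336 ] plate (top cam) .507,-.3377
t 49.85 pos [0.48   0.3197 0.3995] rot [-3.139e+00  1.000e-03  1.719e+00] open 0.0915 grip 0.0 F [ 0.1  0.2 -0.3] q [ 0.45  0.38  1.04 -0.    1.72  0.31]
```

View pics/end.png

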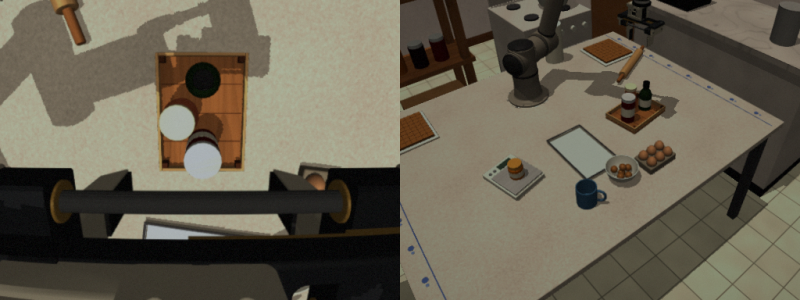

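The wrist view shows all three containers upright in the crate, about 1 mm from where they stood: bottle (203,80), crock (177,122), preserve jar (203,158). The scene view shows the honey jar at (515,168), centred on the plate, with the bowl, eggs and mug in place. Handing in.

```bash
python3 -c "
from cell import robot
print(robot.hand_in())"
```

```text
the job is handed in; nothing more can be done
None
```

I handed the job in at about 50 s of the 149 s limit. The honey jar stands upright about 2 mm from the middle of the scale plate. The preserve jar, crock and bottle are back in the crate about 1 mm from their starting spots. The bowl, eggs and mug look untouched in the last picture, but the hand-in returned no verdict.

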